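# Hold the cracker keeper open

### The arm

A 6-joint arm with a two-finger parallel gripper is mounted at the origin on a cart in front of the work surface, level with it; the furniture and walls round the work are solid. World frame = base frame: x ahead of the robot, y to its left, z up, the work surface at z = 0. Lengths are in mm, angles in rad, forces in N, time in s.
With the tool pointing down it reaches from about 425 to 950 mm from the base axis. Payload 3.5 kg.
Tool frame: the origin (TCP) lies on the mounting face of the last link; the fingertips stand 173 mm ahead of it and the grasp point (between the pads) lies 155 mm ahead of it; z points along the fingers, y is the line along which they close (so a half turn about z gives the same grasp; the last joint's range is limited). The gripper opens to 85 mm and grips with 20 to 120 N. Pads are 22 mm wide; open, the fingers measure 114 mm over their backs; the gripper's body (76 mm by 85 mm) begins 54 mm behind the grasp point. The pads swing forward as they close: fully open they stand 13 mm farther back than shut.
Start: joints at [-1.255, 0.286, 1.577, -0, 1.279, -0.15], TCP at [303.188, -603.063, 404.725] pointing down, gripper open.
Joint ranges: [-2.77, 2.77], [-0.9, 2.22], [0.21, 2.48], [-1.53, 4.67], [0.24, 2.81], [-2.84, 2.84]. Speed limits (rad/s): [2.79, 2.79, 3.14, 3.14, 3.14, 3.14].

### API

Orientations are given as a unit quaternion [w, x, y, z].
In Python, from plant import get_state, capture, calibration, job_done gives the robot as it stands. The module is installed in compiled form; this text tells all that it offers.
- The arm moves only by the shell command python3 -m crank 'ROWS' [FORCE]. ROWS is JSON, a list of rows, each an object of numbers: "tx", "ty", "tz": the shift along the tool's x, y, z in m; "ax", "ay", "az": the turn, a rotation vector about the tool's x, y, z in degrees; "gripper": the opening, from 0 (shut) to 1 (fully open). A call has 1 to 12 rows; each row shifts and turns the commanded pose from where the row before left it, along the tool's axes as they then stand; what a row does not reach is not made up. A row lasts 1/10 s, in which the tool goes at most 50 mm and 8.59 degrees, less where a joint would pass 70% of its speed; a pose out of reach is approached as far as the arm can. A call is refused whole if a number of a shift passes 0.05 or a number of a turn 8.59, either way. A call with a gripper value outside its range is refused whole. The fingers move at their own pace and stop on an object; FORCE is the grip in N (left out, the last holds). Time passes only in rows, so rows that do not move let the fingers close. It gives the time, the measured TCP pose, the force, the opening and the grip force at its end, in the units of the state.
- get_state(): the state, without advancing time (a new reading comes with each control period).
- capture(name): name is "side" or "top" or "wrist"; returns (picture, depth): 420x560x3 uint8, blue, green, red; 420x560 float32, mm along the optical axis (not along the pixel's ray), 0 where there is no reading.
- calibration(name): a dict with "fx", "fy", "cx", "cy" (pixels), "k1" (the pictures are not rectified: a ray, as slopes to the right and down, at radius r is drawn at 1 + k1 r^2 times it, then the intrinsics apply), "T" (4x4, takes a point from camera to world coordinates). Camera axes: x right, y down, z forward; pixel columns grow to the right and rows downward; lengths in mm; the calibration is good to about 2 mm. A picture is of the moment at which its call begins: read the wrist's pose just before it. calibration takes no time and is no camera call; for the wrist camera it gives the pose at the moment of the call.
- job_done(): hands the job in; it is judged then, once.
The state is a dict: "time_s": time; "joint_positions": joint angles; "joint_vel": joint speeds; "joint_efforts": joint torques, N m; "eef_pos": TCP position; "eef_rot": TCP orientation; "ft_force": force on the tool from outside, world axes, zero at the start; "ft_torque": the same for the moment, N m; "width": finger opening in mm; "finger_force": force on a finger pad.
Only numpy, scipy, OpenCV 4.12 (cv2) and the standard library are available. Lean on these libraries where they do the work, as an engineer would, in place of code of your own. Each camera call takes 0.05 s, during which the arm holds its last target. There are 200 camera calls.

### The job

A colleague is about to take the crackers with the black seaweed band out of the white two-bay keeper, whose clear lids spring shut when let go. See which bay they lie in; if the black catch between the lids lies over that bay's lid, turn it clear first, then raise that lid by its handle to about 50 degrees and finish while still holding it there. Keep the lid over the plain crackers shut so that they stay dry, and leave the things round the keeper where they are.

Things in the scene. Friction and masses are not known exactly. Their poses are not given: they have to be found in the camera images.
- keeper: white two-bay cracker keeper, fixed to the table, 160 mm deep (x), 250 mm wide (y), walls 60 mm high, lids on top to 65 mm; origin at the middle of its underside; x points away from the robot at yaw 0 (hinges on that far side, handles on the near side), y to the left, z up. The bays lie side by side, left bay at y = +66 mm, right bay at y = -66 mm; between them runs a fixed white stile 24 mm wide, as high as the lids
- seaweed_upper: upper one of the two film-packed round crackers WITH a black seaweed band, 122 x 93 x 17 mm, origin at the middle of its underside; the pair lies in one of the keeper's bays under the clear lid
- plain_upper: upper one of the two film-packed plain round crackers (no black band), 122 x 93 x 17 mm, origin at the middle of its underside; the pair lies in the other bay
- lid_left (a joint): hinge of the left lid (+y of the keeper as the robot sees it at yaw 0), in rad: 0 shut, grows as the front edge rises, 0.873 = 50 degrees, stop at 1.5. The lid is a clear plate 165 mm from hinge to front edge, 111 mm wide, 4 mm thick, 0.22 kg; a spring and its weight close it (about 1.5 N at the handle when shut, 1.6 N at 50 degrees), so it drops shut from any angle when let go. It cannot rise more than about a degree while the catch lies over it
- lid_right (a joint): hinge of the right lid (-y of the keeper as the robot sees it at yaw 0), in rad: 0 shut, grows as the front edge rises, 0.873 = 50 degrees, stop at 1.5. The lid is a clear plate 165 mm from hinge to front edge, 111 mm wide, 4 mm thick, 0.22 kg; a spring and its weight close it (about 1.5 N at the handle when shut, 1.6 N at 50 degrees), so it drops shut from any angle when let go. It cannot rise more than about a degree while the catch lies over it
- handle_left (a point): middle of the left lid's handle: a round black bar 10 mm thick and 52 mm long, parallel to the lid's front edge (keeper's y), on two leaning posts; the bar stands 31 mm above the lid's top face and 4 mm ahead of its front edge, so fingers pointing down can pinch it front and back, and the round bar turns between the pads as the lid rises. Lid shut: 96 mm above the table. The point moves with the lid, on a circle of radius 176 mm about point hinge_left
- handle_right (a point): middle of the right lid's handle: a round black bar 10 mm thick and 52 mm long, parallel to the lid's front edge (keeper's y), on two leaning posts; the bar stands 31 mm above the lid's top face and 4 mm ahead of its front edge, so fingers pointing down can pinch it front and back, and the round bar turns between the pads as the lid rises. Lid shut: 96 mm above the table. The point moves with the lid, on a circle of radius 176 mm about point hinge_right
- hinge_left (a point): point on the left lid's hinge axis, at the middle of its far edge, 83 mm behind the keeper's middle and 62 mm above the table; the axis runs along the keeper's y
- hinge_right (a point): point on the right lid's hinge axis, at the middle of its far edge, 83 mm behind the keeper's middle and 62 mm above the table; the axis runs along the keeper's y
- turn (a joint): black thumb-turn catch on the stile, turning about a vertical axis, in rad, limits -1.55 to 1.55, stays where it is left (friction 0.03 N m). 0: its pointed tongue points to the keeper's front (-x), clear of both lids; positive turns it anticlockwise seen from above, tongue over the RIGHT lid, negative over the LEFT lid. The tongue is 12 mm wide, reaches 38 mm from the axis just above the lids, and blocks a lid when it is turned more than about 0.2 over it
- turn_grip (a point): on the catch's axis, 85 mm above the table, where to pinch its upright grip: 10 mm thick, 32 mm long (along the tongue), from 70 to 95 mm above the table; 35 mm ahead of the keeper's middle
- cards: banded bundle of printed cards, 88 x 110 x 24 mm, origin at the middle of its underside; leave alone
- glue_stick: blue and white glue stick standing up, 25 mm thick, 88 mm high, origin at the middle of its underside; leave alone
- label_roll: white roll of stickers lying flat, 64 mm across, 38 mm high, origin at the middle of its underside; leave alone

How it is judged:
By the outcome, as a careful person would: the job done as asked, in the order asked, and still so for the second after the job is handed in, while the arm keeps its last pose, push and grip.
It also fails if it takes over 50 s, if anything falls off the work surface, if the arm or the gripper's body presses on something with over 40 N, if the wrist force passes 120 N, or if a joint passes its speed limit or range.

## Working session

There is one attempt and no reset: what is moved stays moved. The work goes in short steps, Python scripts to look and compute and a shell command to move; the robot and the scene stay as the last step left them, time stands still between calls to the robot, and variables do not carry over. Pictures are saved under pics/ and viewed, at most 10 in all, crops included, and the job is handed in when it is done.

```bash
mkdir -p pics; cat > h.py <<'E'
import numpy as np, cv2
from plant import get_state, capture, calibration, job_done
def world(cal,d,us,vs):
    K=np.array([[cal['fx'],0,cal['cx']],[0,cal['fy'],cal['cy']],[0,0,1.]])
    p=cv2.undistortPoints(np.stack([us,vs],-1).reshape(-1,1,2).astype(float),K,np.array([cal['k1'],0,0,0,0.])).reshape(-1,2)
    z=np.array([d[int(v),int(u)] for u,v in zip(us,vs)])
    P=np.c_[p*z[:,None],z,np.ones(len(z))]
    return (P@np.array(cal['T']).T)[:,:3]
E
python3 - <<'E'
from h import *
s=get_state();print(s['time_s'],s['eef_pos'],s['eef_rot'],s['width'])
for n in('top','side'):
    c=calibration(n);b,d=capture(n);cv2.imwrite(f'pics/{n}.png',b);np.savez(f'pics/{n}.npz',b=b,d=d,**c)
    print(n,np.round(c['T'],3).tolist(),c['fx'])
E
```

```text
0.0 [ 303.10408014 -602.84369626  403.36510315] [-1.16378139e-03  9.72999069e-01  2.30806081e-01 -9.94734500e-05] 85.17940840955569
top [[-0.006, -0.985, 0.174, 338.047], [-1.0, 0.005, -0.008, 80.727], [0.007, -0.174, -0.985, 1407.569], [0.0, 0.0, 0.0, 1.0]] 481.0866644986459
side [[0.983, -0.108, 0.15, 427.579], [-0.184, -0.521, 0.833, -659.22], [-0.012, -0.847, -0.532, 551.908], [0.0, 0.0, 0.0, 1.0]] 396.9178563928905
```

View pics/top.png

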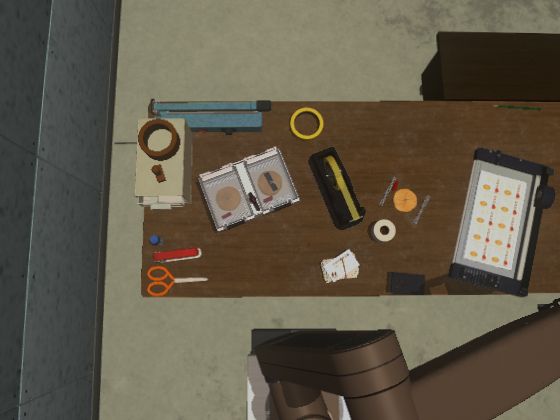

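View pics/side.png

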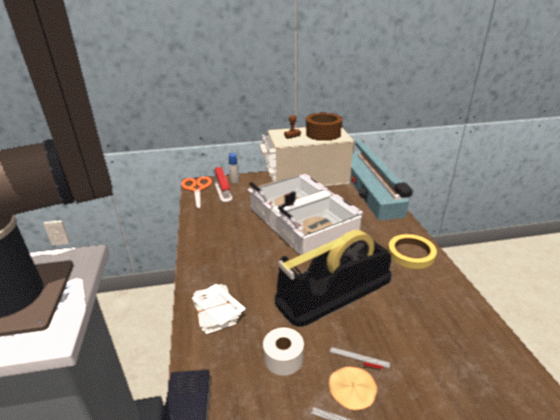

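The seaweed band shows in the right bay (dark band at about (270,182)), and the keeper is turned about +20°. I'll zoom in on the catch and measure.

```bash
python3 - <<'E'
from h import *
z=np.load('pics/top.npz');b,d=z['b'],z['d'];c={k:z[k] for k in('fx','fy','cx','cy','k1','T')}
o=cv2.resize(b[135:245,185:315],None,fx=6,fy=5.4,interpolation=cv2.INTER_CUBIC)
o=cv2.resize(b[140:240,190:310],None,fx=6,fy=6,interpolation=cv2.INTER_CUBIC);cv2.imwrite('pics/z.png',o)
v,u=np.mgrid[140:240,190:310];P=world(c,d,u.ravel(),v.ravel())
print(np.percentile(P[:,2],[1,10,50,90,99]))
m=((P[:,2]>45)&(P[:,2]<75)).reshape(u.shape).astype(np.uint8)
n,l,st,_=cv2.connectedComponentsWithStats(m);k=1+st[1:,4].argmax();q=P[(l==k).ravel()]
print(len(q),cv2.minAreaRect(q[:,:2].astype(np.float32)))
r=cv2.minAreaRect(q[:,:2].astype(np.float32));print(cv2.boxPoints(r))
h=(P[:,2]>80);print(np.c_[u.ravel()[h],v.ravel()[h],P[h].round()][:60].astype(int).tolist())
E
```

```text
[-7.48069091 -3.95755809  2.72075814 66.10132329 97.18584813]
4953 ((622.759521484375, 156.00473022460938), (175.57275390625, 250.3295135498047), 20.748746871948242)
[[496.32455  241.95154 ]
 [585.00885    7.857664]
 [749.19446   70.05792 ]
 [660.5102   304.1518  ]]
[[195, 141, 338, 81, 1408], [203, 141, 338, 81, 1408], [263, 141, 338, 81, 1408], [196, 142, 338, 81, 1408], [212, 142, 338, 81, 1408], [243, 142, 338, 81, 1408], [288, 143, 338, 81, 1408], [216, 144, 338, 81, 1408], [225, 144, 338, 81, 1408], [282, 144, 338, 81, 1408], [218, 149, 338, 81, 1408], [275, 154, 338, 81, 1408], [208, 159, 338, 81, 1408], [286, 160, 338, 81, 1408], [255, 161, 338, 81, 1408], [190, 163, 338, 81, 1408], [307, 168, 338, 81, 1408], [260, 181, 338, 81, 1408], [231, 183, 338, 81, 1408], [279, 186, 338, 81, 1408], [257, 191, 338, 81, 1408], [250, 192, 601, 147, 100], [272, 192, 338, 81, 1408], [203, 193, 338, 81, 1408], [248, 193, 600, 153, 91], [249, 193, 599, 150, 96], [250, 193, 600, 147, 95], [251, 193, 600, 144, 95], [248, 194, 597, 153, 96], [249, 194, 597, 150, 96], [250, 194, 597, 147, 95], [251, 194, 597, 144, 94], [271, 194, 338, 81, 1408], [249, 195, 595, 150, 91], [250, 195, 594, 147, 93], [251, 195, 594, 144, 93], [252, 195, 594, 142, 93], [249, 196, 592, 150, 89], [250, 196, 590, 147, 101], [251, 196, 591, 144, 95], [252, 196, 592, 142, 91], [253, 196, 592, 139, 91], [250, 197, 589, 147, 92], [251, 197, 588, 144, 96], [252, 197, 587, 141, 99], [253, 197, 589, 139, 92], [216, 198, 338, 81, 1408], [250, 198, 587, 148, 84], [251, 198, 585, 144, 95], [252, 198, 585, 141, 98], [253, 198, 586, 139, 93], [254, 198, 586, 136, 92], [285, 198, 338, 81, 1408], [251, 199, 582, 144, 96], [252, 199, 584, 142, 90], [253, 199, 583, 139, 94], [254, 199, 583, 136, 91], [218, 200, 338, 81, 1408], [251, 200, 582, 145, 84], [252, 200, 579, 141, 97]]
```

View pics/z.png

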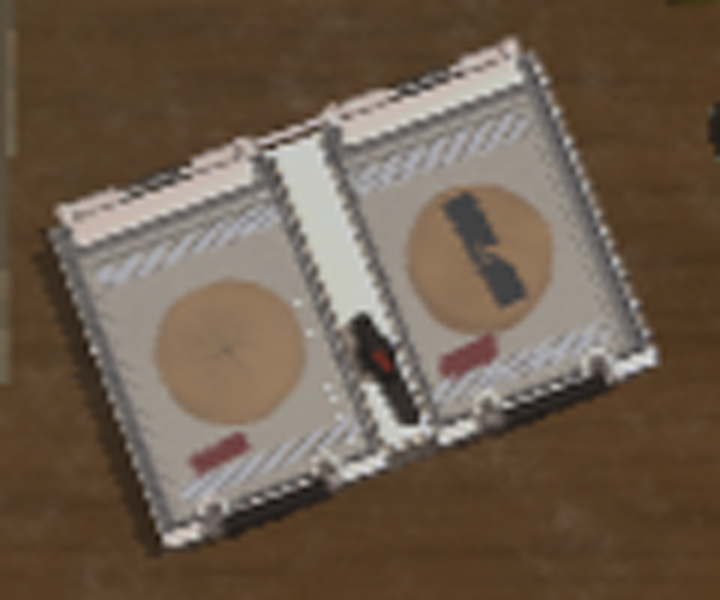

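```bash
cat > m.py <<'E'
from h import *
z=np.load('pics/top.npz');b,d=z['b'],z['d'];c={k:z[k] for k in('fx','fy','cx','cy','k1','T')}
v,u=np.mgrid[140:240,190:310];P=world(c,d,u.ravel(),v.ravel())
g=b[140:240,190:310].reshape(-1,3).max(1)
m=((P[:,2]>82)&(P[:,2]<110)&(g<110)).reshape(u.shape).astype(np.uint8)
n,l,st,ce=cv2.connectedComponentsWithStats(m)
for k in range(1,n):
    if st[k,4]<8: continue
    q=P[(l==k).ravel()];mu=q.mean(0);w,V=np.linalg.eigh(np.cov(q[:,:2].T));a=V[:,1]
    t=(q[:,:2]-mu[:2])@a
    print(len(q),mu.round(1),'mid z',np.median(q[:,2]).round(1),'dir deg',np.degrees(np.arctan2(a[1],a[0])).round(1),'ext',np.ptp(t).round(1),cv2.minAreaRect(q[:,:2].astype(np.float32)))
    if k: print('px',(ce[k]+[190,140]).round(1))
# dark tongue at 66..80
m=((P[:,2]>66)&(P[:,2]<110)&(g<75)&(np.hypot(P[:,0]-590,P[:,1]-145)<60))
q=P[m];print('tongue+grip',len(q));print(q[q[:,2]<84].round().astype(int).tolist()[:60])
# white wall/stile points: rim rect
m=(P[:,2]>50)&(P[:,2]<75)&(g>185);q=P[m];print(cv2.minAreaRect(q[:,:2].astype(np.float32)))
E
python3 m.py
```

```text
42 [587.4 142.5  93.4] mid z 94.1 dir deg -150.2 ext 28.5 ((587.6565551757812, 142.39768981933594), (28.47097396850586, 9.86955738067627), 27.80185890197754)
px [251.7 197.4]
73 [561.1  60.   96.6] mid z 96.9 dir deg 111.0 ext 59.8 ((562.3799438476562, 60.25612258911133), (15.1248197555542, 60.06247329711914), 23.614389419555664)
px [281.5 206.4]
76 [512.6 187.7  96.5] mid z 96.8 dir deg 110.9 ext 61.2 ((514.3757934570312, 187.8399200439453), (13.408019065856934, 61.16291809082031), 20.278446197509766)
px [235.1 224. ]
tongue+grip 72
[[593, 137, 69], [590, 151, 73], [590, 134, 72], [587, 151, 71], [587, 148, 69], [587, 134, 69], [584, 148, 69], [582, 145, 84], [582, 148, 68], [578, 143, 73], [576, 134, 83], [578, 131, 73], [574, 139, 81], [574, 137, 81], [575, 134, 73], [575, 131, 72], [573, 137, 71], [572, 134, 72], [573, 132, 67], [573, 129, 71], [570, 137, 70], [571, 134, 66], [570, 131, 70], [570, 129, 70], [567, 134, 70], [568, 132, 67], [567, 129, 69], [567, 126, 68], [565, 134, 66], [565, 132, 67], [564, 129, 70], [564, 126, 72], [561, 131, 72], [561, 129, 71], [562, 126, 67], [562, 123, 67], [558, 129, 72], [559, 126, 69], [558, 123, 71], [556, 126, 67]]
((622.8357543945312, 155.0878448486328), (173.0559539794922, 243.4425506591797), 21.04338264465332)
```

Yaw is about 20.8° and the handles check out: z 97, and 136 mm apart against 132. The catch leans about 7–9° toward the right lid, which is borderline, so I'll move over it and look from close by.

```bash
python3 -m crank '[{"tx":0.035,"ty":-0.0315},{"tx":0.035,"ty":-0.0315},{"tx":0.035,"ty":-0.0315},{"tx":0.035,"ty":-0.0315},{"tx":0.035,"ty":-0.0315},{"tx":0.035,"ty":-0.0315},{"tx":0.035,"ty":-0.0315},{"tx":0.035,"ty":-0.0315},{"tx":0.035,"ty":-0.0315},{"tx":0.035,"ty":-0.0315},{"tx":0.035,"ty":-0.0315},{"tx":0.035,"ty":-0.0315}]' && python3 -m crank '[{"tx":0.035,"ty":-0.0315},{"tx":0.035,"ty":-0.0315},{"tx":0.02,"ty":-0.02},{"az":-8.5},{"az":-8.5},{"az":-8.5},{"az":-8.5},{"az":-8.5},{"az":-8.5},{"az":-8.5},{"az":-8.5}]' && python3 -m crank '[{"az":-8.5},{"az":-7.6},{},{}]'; python3 - <<'E'
from h import *
s=get_state();print(s['eef_pos'],s['eef_rot'],s['time_s'])
c=calibration('wrist');b,d=capture('wrist');cv2.imwrite('pics/w1.png',b);np.savez('pics/w1.npz',b=b,d=d,**c);print(np.round(c['T'],3).tolist())
E
```

```text
[ 303.14166411 -602.84073694  403.4137549 ] [-1.11071865e-03  9.72996291e-01  2.30818053e-01 -9.61196750e-05] 0.1
[[0.449, -0.845, -0.291, 378.08], [-0.894, -0.425, -0.144, -565.538], [-0.002, 0.325, -0.946, 371.734], [0.0, 0.0, 0.0, 1.0]]invalid input
```

View pics/w1.png

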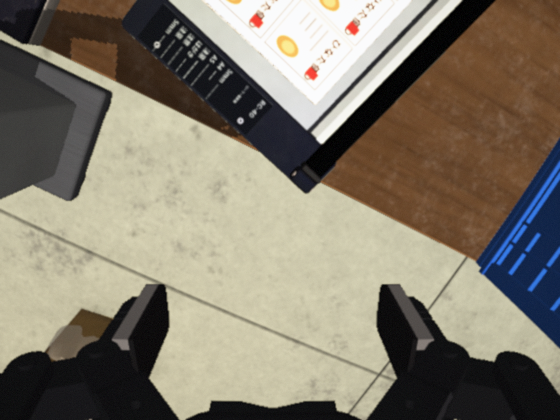

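The call was refused and nothing moved; the picture shows only the start area. Rows probably need every field, so I'll try one full row.

```bash
python3 -m crank '[{"tx":0.035,"ty":-0.0315,"tz":0,"ax":0,"ay":0,"az":0,"gripper":1}]'; python3 -m crank '[{"tx":0.035,"ty":-0.0315,"gripper":1}]'
```

```text
time_s: 0.25
eef_pos: [318.5, -561.8, 403.4]
eef_rot: [0.0, 0.974, 0.229, -0.001]
ft_force: [0.5, -0.6, 0.1]
width: 85.5
finger_force: 0.0invalid input
```

```bash
python3 -m crank '[{"tx":0.035,"ty":-0.0315,"tz":0,"ax":0,"ay":0,"az":0,"gripper":1},{"tx":0.035,"ty":-0.0315,"tz":0,"ax":0,"ay":0,"az":0,"gripper":1},{"tx":0.035,"ty":-0.0315,"tz":0,"ax":0,"ay":0,"az":0,"gripper":1},{"tx":0.035,"ty":-0.0315,"tz":0,"ax":0,"ay":0,"az":0,"gripper":1},{"tx":0.035,"ty":-0.0315,"tz":0,"ax":0,"ay":0,"az":0,"gripper":1},{"tx":0.035,"ty":-0.0315,"tz":0,"ax":0,"ay":0,"az":0,"gripper":1},{"tx":0.035,"ty":-0.0315,"tz":0,"ax":0,"ay":0,"az":0,"gripper":1},{"tx":0.035,"ty":-0.0315,"tz":0,"ax":0,"ay":0,"az":0,"gripper":1},{"tx":0.035,"ty":-0.0315,"tz":0,"ax":0,"ay":0,"az":0,"gripper":1},{"tx":0.035,"ty":-0.0315,"tz":0,"ax":0,"ay":0,"az":0,"gripper":1},{"tx":0.035,"ty":-0.0315,"tz":0,"ax":0,"ay":0,"az":0,"gripper":1},{"tx":0.035,"ty":-0.0315,"tz":0,"ax":0,"ay":0,"az":0,"gripper":1}]' && python3 -m crank '[{"tx":0.02,"ty":-0.02,"tz":0,"ax":0,"ay":0,"az":0,"gripper":1},{"tx":0,"ty":0,"tz":0,"ax":0,"ay":0,"az":-8.4,"gripper":1},{"tx":0,"ty":0,"tz":0,"ax":0,"ay":0,"az":-8.4,"gripper":1},{"tx":0,"ty":0,"tz":0,"ax":0,"ay":0,"az":-8.4,"gripper":1},{"tx":0,"ty":0,"tz":0,"ax":0,"ay":0,"az":-8.4,"gripper":1},{"tx":0,"ty":0,"tz":0,"ax":0,"ay":0,"az":-8.4,"gripper":1},{"tx":0,"ty":0,"tz":0,"ax":0,"ay":0,"az":-8.4,"gripper":1},{"tx":0,"ty":0,"tz":0,"ax":0,"ay":0,"az":-8.4,"gripper":1},{"tx":0,"ty":0,"tz":0,"ax":0,"ay":0,"az":-8.4,"gripper":1},{"tx":0,"ty":0,"tz":0,"ax":0,"ay":0,"az":-8.4,"gripper":1},{"tx":0,"ty":0,"tz":0,"ax":0,"ay":0,"az":-8.4,"gripper":1},{"tx":0,"ty":0,"tz":0,"ax":0,"ay":0,"az":0,"gripper":1}]'; python3 - <<'E'
from h import *
s=get_state();print(s['eef_pos'],s['eef_rot'],s['time_s'])
c=calibration('wrist');b,d=capture('wrist');cv2.imwrite('pics/w2.png',b);np.savez('pics/w2.npz',b=b,d=d,**c);print(np.round(c['T'],3).tolist())
E
```

```text
time_s: 1.45
eef_pos: [525.9, -30.8, 404.6]
eef_rot: [0.0, 0.973, 0.231, 0.0]
ft_force: [0.4, -0.7, -0.8]
width: 85.3
finger_force: 0.0
time_s: 2.65
eef_pos: [534.5, -5.9, 404.4]
eef_rot: [-0.0, 0.569, 0.823, -0.0]
ft_force: [-0.8, 0.3, -0.5]
width: 85.1
finger_force: 0.0
[534.54215729  -5.94326424 404.38628348] [-2.93406833e-04  5.68715536e-01  8.22534218e-01 -1.19207634e-04] 2.65
[[0.936, 0.334, 0.113, 505.104], [0.353, -0.885, -0.304, 72.047], [-0.001, 0.325, -0.946, 372.653], [0.0, 0.0, 0.0, 1.0]]
```

View pics/w2.png

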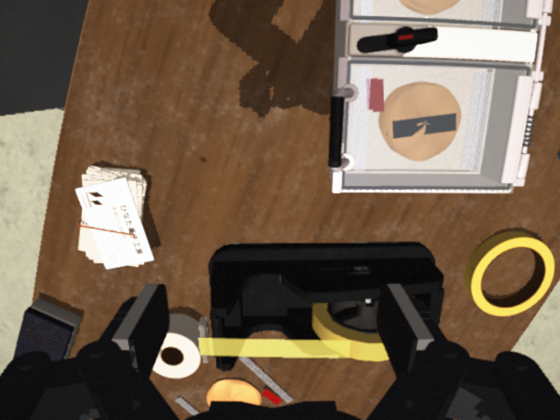

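The wrist view shows the seaweed band in the right bay (424,124). The right handle is at about (336,132) and the catch runs from (360,44) to (437,34), tilted slightly against the stile. I'll measure it precisely.

```bash
python3 - <<'E'
from h import *
z=np.load('pics/w2.npz');b,d=z['b'],z['d'];c={k:z[k] for k in('fx','fy','cx','cy','k1','T')}
def sel(x0,x1,y0,y1,f):
    v,u=np.mgrid[y0:y1,x0:x1];P=world(c,d,u.ravel(),v.ravel());g=b[y0:y1,x0:x1].reshape(-1,3).max(1)
    m=f(P,g);return P[m]
def info(n,q):
    r=cv2.minAreaRect(q[:,:2].astype(np.float32));mu=q.mean(0);w,V=np.linalg.eigh(np.cov(q[:,:2].T));a=V[:,1];a=a*np.sign(a[0]) if n!='handle' else a*np.sign(a[1])
    print(n,len(q),mu.round(1),np.degrees(np.arctan2(a[1],a[0])).round(2),np.round(r[0],1),np.round(r[1],1),round(r[2],1))
info('handle',sel(322,350,90,175,lambda P,g:(P[:,2]>88)&(P[:,2]<108)&(g<90)))
info('grip',sel(345,450,15,65,lambda P,g:(P[:,2]>88)&(P[:,2]<105)&(g<110)))
q=sel(345,450,15,65,lambda P,g:(P[:,2]>64)&(P[:,2]<78)&(g<70));info('tongue',q)
info('stile',sel(440,540,15,75,lambda P,g:(P[:,2]>58)&(P[:,2]<72)&(g>200)))
info('frontwall?',sel(325,360,60,195,lambda P,g:(P[:,2]>55)&(P[:,2]<72)&(g>120)))
E=np.radians(20.9)
o=cv2.resize(b[10:80,330:450],None,fx=6,fy=6,interpolation=cv2.INTER_CUBIC);cv2.imwrite('pics/w2z.png',o)
E
```

```text
handle 918 [559.1  58.6  98. ] 111.15 [559.5  59.5] [10.2 55.2] 21.1
grip 592 [586.5 139.9  93.7] 28.88 [587.  140.4] [31.4 10.3] 27.1
tongue 597 [570.9 130.7  69.9] 24.46 [575.2 131.8] [43.8 18.1] 36.3
stile 3710 [652.1 164.3  63.8] 21.63 [656.9 166.4] [89.4 46.5] 24.4
frontwall? 2294 [576.7  60.7  63.7] -67.28 [575.5  61.5] [ 23.8 108.4] 21.3
```

View pics/w2z.png

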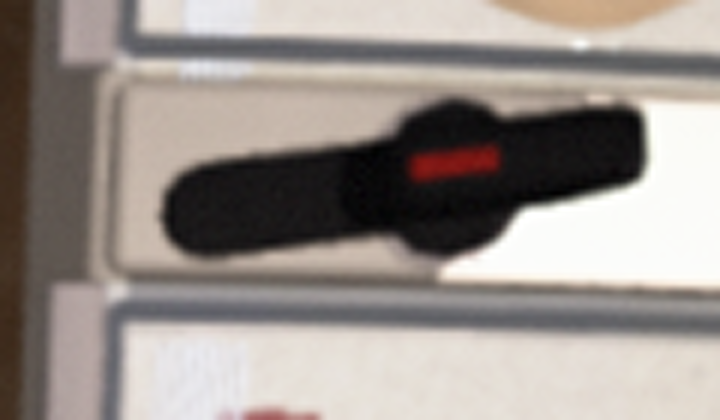

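The tongue lies wholly over the stile, 6–8° (about 0.13 rad) off, so it is clear of both lids. I'll leave the catch alone and go for the right handle at about (560, 59.5), z 96.

```bash
python3 -m crank '[{"tx":0.026,"ty":0.0235,"tz":0,"ax":0,"ay":0,"az":-0.5,"gripper":1},{"tx":0.026,"ty":0.0235,"tz":0,"ax":0,"ay":0,"az":0,"gripper":1},{"tx":0,"ty":0,"tz":0.04,"ax":0,"ay":0,"az":0,"gripper":1},{"tx":0,"ty":0,"tz":0.04,"ax":0,"ay":0,"az":0,"gripper":1},{"tx":0,"ty":0,"tz":0,"ax":0,"ay":0,"az":0,"gripper":1},{"tx":0,"ty":0,"tz":0,"ax":0,"ay":0,"az":0,"gripper":1}]'; python3 - <<'E'
from h import *
c=calibration('wrist');b,d=capture('wrist');cv2.imwrite('pics/w3.png',b);np.savez('pics/w3.npz',b=b,d=d,**c)
v,u=np.mgrid[200:420,100:460];P=world(c,d,u.ravel(),v.ravel());g=b[200:420,100:460].reshape(-1,3).max(1)
m=(P[:,2]>88)&(P[:,2]<108)&(g<90)&(np.hypot(P[:,0]-560,P[:,1]-59)<45);q=P[m]
if len(q)>5:print(len(q),q.mean(0),cv2.minAreaRect(q[:,:2].astype(np.float32)))
E
```

```text
time_s: 3.3
eef_pos: [559.9, 59.3, 324.5]
eef_rot: [-0.001, 0.566, 0.825, -0.0]
ft_force: [0.1, -0.3, 0.9]
width: 85.5
finger_force: 0.0
1377 [560.04911876  58.29325926  98.17301007] ((560.298583984375, 57.27479553222656), (10.322407722473145, 51.379913330078125), 22.378799438476562)
```

View pics/w3.png

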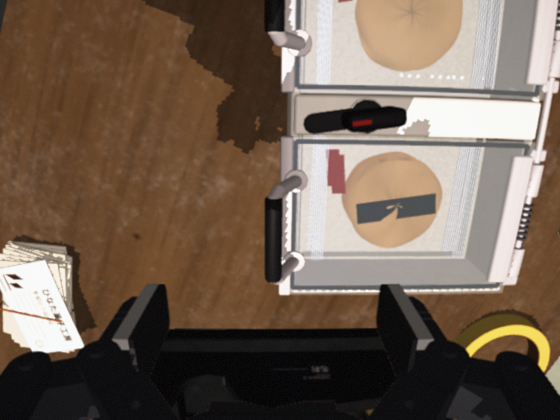

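The handle is confirmed at (560, 58.5), centred between the fingers, with the tongue clear of the lids. Descending and gripping.

```bash
python3 -m crank '[{"tx":0,"ty":0,"tz":0.035,"ax":0,"ay":0,"az":0,"gripper":1},{"tx":0,"ty":0,"tz":0.034,"ax":0,"ay":0,"az":0,"gripper":1},{"tx":0,"ty":0,"tz":0,"ax":0,"ay":0,"az":0,"gripper":1},{"tx":0,"ty":0,"tz":0,"ax":0,"ay":0,"az":0,"gripper":0},{"tx":0,"ty":0,"tz":0,"ax":0,"ay":0,"az":0,"gripper":0},{"tx":0,"ty":0,"tz":0,"ax":0,"ay":0,"az":0,"gripper":0},{"tx":0,"ty":0,"tz":0,"ax":0,"ay":0,"az":0,"gripper":0},{"tx":0,"ty":0,"tz":0,"ax":0,"ay":0,"az":0,"gripper":0},{"tx":0,"ty":0,"tz":0,"ax":0,"ay":0,"az":0,"gripper":0},{"tx":0,"ty":0,"tz":0,"ax":0,"ay":0,"az":0,"gripper":0},{"tx":0,"ty":0,"tz":0,"ax":0,"ay":0,"az":0,"gripper":0}]' 30; python3 - <<'E'
import numpy as np
r=np.hypot(169,34);a0=np.arctan2(34,169)
p=np.array([0,0.])
for k in range(0,51,5):
    a=a0+np.radians(k);q=np.array([169-r*np.cos(a),r*np.sin(a)-34]);print(k,q.round(1),(q-p).round(1));p=q
E
```

```text
time_s: 4.45
eef_pos: [559.9, 59.2, 255.9]
eef_rot: [-0.0, 0.565, 0.825, -0.0]
ft_force: [-1.0, -1.7, 2.4]
width: 9.0
finger_force: 29.3
0 [0. 0.] [0. 0.]
5 [ 3.6 14.6] [ 3.6 14.6]
10 [ 8.5 28.8] [ 4.9 14.2]
15 [14.6 42.6] [ 6.1 13.8]
20 [21.8 55.8] [ 7.3 13.2]
25 [30.2 68.2] [ 8.4 12.5]
30 [39.6 79.9] [ 9.4 11.7]
35 [50.1 90.8] [10.4 10.8]
40 [ 61.4 100.7] [11.3  9.9]
45 [ 73.5 109.5] [12.1  8.9]
50 [ 86.4 117.3] [12.9  7.8]
```

```bash
python3 -m crank '[{"tx":0,"ty":0.0015,"tz":-0.0074,"ax":0,"ay":0,"az":0,"gripper":0},{"tx":0,"ty":0.0021,"tz":-0.0072,"ax":0,"ay":0,"az":0,"gripper":0},{"tx":0,"ty":0,"tz":0,"ax":0,"ay":0,"az":0,"gripper":0},{"tx":0,"ty":0,"tz":0,"ax":0,"ay":0,"az":0,"gripper":0}]'
```

```text
time_s: 4.85
eef_pos: [563.0, 60.5, 270.1]
eef_rot: [-0.0, 0.565, 0.825, -0.001]
ft_force: [-2.0, -3.9, -1.1]
width: 8.5
finger_force: 29.3
```

Not blocked (only about 3 N). Following the arc.

```bash
python3 -m crank '[{"tx":0,"ty":0.0049,"tz":-0.0142,"ax":0,"ay":0,"az":0,"gripper":0},{"tx":0,"ty":0.0061,"tz":-0.0138,"ax":0,"ay":0,"az":0,"gripper":0},{"tx":0,"ty":0.0073,"tz":-0.0132,"ax":0,"ay":0,"az":0,"gripper":0},{"tx":0,"ty":0.0084,"tz":-0.0125,"ax":0,"ay":0,"az":0,"gripper":0},{"tx":0,"ty":0,"tz":0,"ax":0,"ay":0,"az":0,"gripper":0}]'; python3 -m crank '[{"tx":0,"ty":0.0094,"tz":-0.0117,"ax":0,"ay":0,"az":0,"gripper":0},{"tx":0,"ty":0.0104,"tz":-0.0108,"ax":0,"ay":0,"az":0,"gripper":0},{"tx":0,"ty":0.0113,"tz":-0.0099,"ax":0,"ay":0,"az":0,"gripper":0},{"tx":0,"ty":0.0121,"tz":-0.0089,"ax":0,"ay":0,"az":0,"gripper":0},{"tx":0,"ty":0.0129,"tz":-0.0078,"ax":0,"ay":0,"az":0,"gripper":0},{"tx":0,"ty":0,"tz":0,"ax":0,"ay":0,"az":0,"gripper":0},{"tx":0,"ty":0,"tz":0,"ax":0,"ay":0,"az":0,"gripper":0}]'; python3 - <<'E'
from h import *
for n in('side','wrist'):
    c=calibration(n);b,d=capture(n);cv2.imwrite(f'pics/{n}4.png',b)
    if n=='side': s=b[150:270,220:390]
cv2.imwrite('pics/f.png',np.hstack([cv2.resize(s,(400,282)),cv2.resize(cv2.imread('pics/wrist4.png'),(376,282))]))
s=get_state();p=s['eef_pos'];t=np.array([np.cos(np.radians(21.1)),np.sin(np.radians(21.1))])
dx=(p[:2]-[559.9,59.2])@t;dz=p[2]-255.9;print(dx,dz,np.degrees(np.arctan2(34+dz,169-dx)-np.arctan2(34,169)),np.hypot(34+dz,169-dx),s['ft_force'],s['width'],s['finger_force'])
E
```

```text
time_s: 5.35
eef_pos: [588.0, 70.0, 326.5]
eef_rot: [-0.002, 0.565, 0.825, -0.003]
ft_force: [-11.8, -6.2, 6.5]
width: 8.7
finger_force: 29.6
time_s: 6.05
eef_pos: [640.9, 90.4, 379.1]
eef_rot: [0.001, 0.565, 0.825, -0.001]
ft_force: [-11.8, -4.5, 15.6]
width: 8.5
finger_force: 30.9
86.55233753384046 123.03090783144657 50.92357100552588 177.3593049729899 [-10.69868194  -5.12543109  15.35657329] 8.616168315076935 30.909506678581238
```

View pics/f.png

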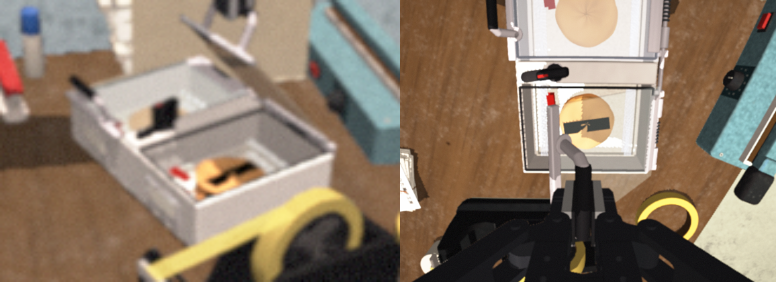

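The lid is at about 50° by the arm's reading. The wrist feels +15 N upward, so a fingertip is probably touching the lid plate. I'll lean the tool along with the lid about the bar to relieve it.

```bash
python3 -m crank '[{"tx":0,"ty":0.0138,"tz":0.0006,"ax":5,"ay":0,"az":0,"gripper":0},{"tx":0,"ty":0.0138,"tz":0.0006,"ax":5,"ay":0,"az":0,"gripper":0},{"tx":0,"ty":0.0138,"tz":0.0006,"ax":5,"ay":0,"az":0,"gripper":0},{"tx":0,"ty":0,"tz":0,"ax":0,"ay":0,"az":0,"gripper":0},{"tx":0,"ty":0,"tz":0,"ax":0,"ay":0,"az":0,"gripper":0},{"tx":0,"ty":0,"tz":0,"ax":0,"ay":0,"az":0,"gripper":0}]'; cat > a.py <<'E'
from h import *
from scipy.spatial.transform import Rotation as R
s=get_state();q=s['eef_rot'];zt=R.from_quat([q[1],q[2],q[3],q[0]]).as_matrix()[:,2]
t=np.array([np.cos(np.radians(21.1)),np.sin(np.radians(21.1)),0])
for L in(155,159,163):
    g=np.array(s['eef_pos'])+L*zt-np.array([559.9,59.2,96]);dx,dz=g@t,g[2];print(L,dx,dz,np.degrees(np.arctan2(34+dz,169-dx)-np.arctan2(34,169)),np.hypot(34+dz,169-dx))
print(zt,s['ft_force'],s['width'],s['finger_force'])
c=calibration('side');b,d=capture('side')
# lid plate slope from side depth: points above 75mm inside the keeper's right bay, not near the gripper
v,u=np.mgrid[150:215,290:385];P=world(c,d,u.ravel(),v.ravel());g=P-np.array([560,59,0])
n=np.array([-t[1],t[0],0]);X,Y,Z=g@t,g@n,P[:,2]
m=(abs(Y)<54)&(X>30)&(X<170)&(Z>75)&(Z<220);X,Z=X[m],Z[m]
print(m.sum())
if m.sum()>30:
    best=max(((a,np.sort(abs(np.sin(np.radians(a))*(169-X)-np.cos(np.radians(a))*(Z-62)))) for a in range(35,66)),key=lambda r:(r[1]<4).sum());print('lid deg',best[0],(best[1]<4).sum())
E
python3 a.py
```

```text
time_s: 6.75
eef_pos: [679.0, 105.2, 371.8]
eef_rot: [-0.073, 0.56, 0.818, -0.109]
ft_force: [-6.2, -3.9, 10.3]
width: 8.4
finger_force: 31.5
155 87.40909818785116 126.14118957751467 51.62633605188307 179.72833905041577
159 86.37125646297703 122.27818584782406 50.75819650263012 176.77777187868998
163 85.333414738103 118.41518211813346 49.860799360218756 173.86916123766764
[-0.24122633 -0.09557716 -0.96575093] [-6.19401018 -3.94847265 10.34527364] 8.361749342362577 31.523501873016357
591
lid deg 51 417
```

```bash
python3 -m crank '[{"tx":0,"ty":-0.002,"tz":-0.002,"ax":0,"ay":0,"az":0,"gripper":0},{"tx":0,"ty":0,"tz":0,"ax":0,"ay":0,"az":0,"gripper":0},{"tx":0,"ty":0,"tz":0,"ax":0,"ay":0,"az":0,"gripper":0},{"tx":0,"ty":0,"tz":0,"ax":0,"ay":0,"az":0,"gripper":0},{"tx":0,"ty":0,"tz":0,"ax":0,"ay":0,"az":0,"gripper":0},{"tx":0,"ty":0,"tz":0,"ax":0,"ay":0,"az":0,"gripper":0}]'; python3 a.py
```

```text
time_s: 7.4
eef_pos: [677.6, 104.5, 371.1]
eef_rot: [-0.073, 0.56, 0.818, -0.108]
ft_force: [-2.8, -4.3, 4.3]
width: 8.6
finger_force: 31.1
155 85.97419162057308 125.44150627879799 51.11758669210044 179.76339666770122
159 84.93797121546521 121.5780618720701 50.24161918091072 176.8359635912379
163 83.90175081035747 117.7146174653422 49.33638100329642 173.95124939993278
[-0.24108541 -0.09481644 -0.9658611 ] [-2.75552037 -4.34568121  4.33841513] 8.627869291347064 31.056410372257233
586
lid deg 50 396
```

The lid measures 50° from the side camera's depth and about 50° from the arm's pose. Forces are small and the grip is firm.

```bash
python3 -c "
from plant import *
print(job_done())"
```

```text
the job is handed in; nothing more can be done
None
```

The seaweed crackers are in the right bay; I raised that lid to about 50° by its handle and handed in still holding it, leaving the catch untouched because its tongue lay clear of both lids and the lid over the plain crackers shut.

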